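# Dispense the red ball into the cup

### The arm

A 6-joint arm with a two-finger parallel gripper is mounted at the origin on the work surface. World frame = base frame: x ahead of the robot, y to its left, z up, the work surface at z = 0. Lengths are in mm, angles in rad, forces in N, time in s.
With the tool pointing down it reaches from about 300 to 875 mm from the base axis. Payload 6.4 kg.
Tool frame: the origin (TCP) lies at the very end of the fingers, on their centre line; the grasp point (between the pads) lies 19 mm behind it; z points along the fingers, y is the direction in which the jaws open and shut (so a half turn about z gives the same grasp; the last joint's range is limited). The gripper opens to 88 mm and grips with 3 to 60 N. Pads are 18 mm wide; open, the fingers measure 123 mm over their backs; the gripper's body (75 mm by 187 mm) begins 45 mm behind the grasp point.
Start: joints at [0.954, 0.181, 1.607, -0, 1.354, -0.206], TCP at [229.612, 527.18, 205.214] pointing down, gripper open.
Joint ranges: [-2.99, 2.99], [-0.89, 2.07], [0.3, 2.58], [-1.14, 4.28], [0, 2.63], [-3.12, 3.12]. Speed limits (rad/s): [2.57, 2.57, 3.01, 3.14, 3.14, 3.14].

### API

Orientations are given as a unit quaternion [w, x, y, z].
In Python, from plant import manip gives the robot as it stands. The module is installed in compiled form; this text tells all that it offers.
- The arm moves only by the tool play_rows, never from a script. Its argument "commands" is a list of rows, each an object with "xyz": the shift along the tool's x, y, z in m, a list of three; "delta_rot": the turn, a rotation vector about the tool's x, y, z in rad, a list of three. A call has exactly 10 rows; each row is the pose to reach, as a shift and turn from the pose measured when the call began, along the tool's axes at that moment; what a row does not reach only later rows make up. A row lasts 1/8 s, in which the tool goes at most 62.5 mm and 10.7 degrees, less where a joint would pass 70% of its speed; a pose out of reach is approached as far as the arm can. A call with a gripper value outside its range is refused whole. "claw" is the gripper's target within -1 to 1 (fully open at 1, half-way at 0, shut at -1), set as the call begins (left out, the last holds). The fingers move at their own pace and stop on an object; "grip_force" is the grip in N (left out, the last holds). Time passes only in rows, so rows that repeat a pose let the fingers close, or fill a call up. It gives the time, the measured TCP pose, the force and the opening at its end, in the units of the state.
- manip.read_state(): the state, without advancing time (a new reading comes with each control period).
- manip.camera(name): name is "scene" or "top" or "wrist"; returns a dict with "image" (400x640x3 uint8, red, green, blue), "fovy" (degrees; the focal length in pixels is half the picture's height over the tangent of half this angle, whatever the lens; pixels are square), "cx", "cy" (the principal point, pixels), "view" (4x4, takes a point from world to camera coordinates); the wrist camera has in their place "tool_from_camera" (4x4, takes a point from camera to tool coordinates, whose origin is the TCP and whose axes are the flange's). Camera axes: x right, y up, looking along -z (the intrinsics and any distortion apply to the point x, -y, -z); pixel columns grow to the right and rows downward; lengths in mm; the calibration is good to about 2 mm. A picture is of the moment at which its call begins: read the wrist's pose just before it. There is no depth.
- manip.close_job(): hands the job in, once; it reports no verdict.
The state is a dict: "time_s": time; "joints": joint angles; "qd": joint speeds; "joint_torque": joint torques, N m; "tool_pos": TCP position; "eef_rot": TCP orientation; "ft_force": force on the tool from outside, world axes, zero at the start; "wrist_torque": the same for the moment, N m; "opening": finger opening in mm.
Only numpy, scipy, OpenCV 4.12 (cv2) and the standard library are available. Lean on these libraries where they do the work, as an engineer would, in place of code of your own. Each camera call takes 0.05 s, during which the arm holds its last target. There are 200 camera calls.

### The job

Push the cup slide by its upright post, all the way to its end stop, so that the teal cup stands in front of the lane where the red ball waits. Then press down that lane's orange paddle with the fingertips and keep it down until the red ball has rolled under the raised yellow gate into the cup, and let the paddle come back up. Do not touch the balls, leave the blue ball waiting behind its own gate, and do not disturb the bottles, glassware and tools around.

Things in the scene. Friction and masses are not known exactly. Their poses are not given: they have to be found in the camera images.
- dispenser: two-lane ball dispenser fixed to the bench: white base 270 x 180 x 10 mm, two aluminium chutes, a pivot pillar 115 mm high beside each lever. Origin on the bench under the chutes' middle; x points the way the balls roll, to the cup, z up. Near lane (robot's side) at y +40 mm, far lane at y -40. Yellow gates at x +20; chutes end at x +45, 60 mm high. Which ball is in which lane changes.
- red_ball: red ball, 24 mm across, about 20 g, origin at its centre; waits behind the gate of one of the two lanes at x about +6 mm in the dispenser frame, its centre about 78 mm above the bench
- blue_ball: blue ball, same size, origin at its centre; waits in the other lane and must stay there
- lever_near: rocking lever of the near lane, aluminium, its orange paddle at one end, its yellow gate at the other; origin on its hinge line (along the dispenser's y) at x -60, y 0, z 105 mm in the dispenser frame, 85 mm from the paddle, 80 mm from the gate. A spring holds it level with the gate shut and brings it back when let go; it tips by 0.32 rad to its stop. About 2.5 N at the paddle starts it, 5 N holds it at the stop.
- lever_far: rocking lever of the far lane, aluminium, its orange paddle at one end, its yellow gate at the other; origin on its hinge line (along the dispenser's y) at x -60, y 0, z 105 mm in the dispenser frame, 85 mm from the paddle, 80 mm from the gate. A spring holds it level with the gate shut and brings it back when let go; it tips by 0.32 rad to its stop. About 2.5 N at the paddle starts it, 5 N holds it at the stop.
- paddle_near (a point): centre of the top face of the flat orange press paddle (40 x 44 mm, 10 mm thick) of the near lane's lever; at x -145, y +40, z 111 mm in the dispenser frame at rest; pressed to the stop it is 27 mm lower; from about 21 mm down the ball rolls out under the gate; free air below it
- paddle_far (a point): centre of the top face of the flat orange press paddle (40 x 44 mm, 10 mm thick) of the far lane's lever; at x -145, y -40, z 111 mm in the dispenser frame at rest; pressed to the stop it is 27 mm lower; from about 21 mm down the ball rolls out under the gate; free air below it
- cup_slide (a joint): position of the cup slide along the dispenser's y axis, m: +0.040 at the end stop in front of the near lane, -0.040 at the end stop in front of the far lane, near 0 at the start; slides with about 1.5 N friction and stays where it is left; it cannot be lifted
- cup (a point): centre of the inner floor of the teal cup, 24 mm above the bench; the cup is fixed on the slide, 72 mm across at its rim, 66 mm inside, rim 52 mm above the bench; axes as the dispenser's; it lies at x +83 mm in the dispenser frame
- push_post (a point): centre of the top of the upright round push post of the cup slide (steel, 14 mm across, with an 18 mm black cap from 88 to 100 mm above the bench), 50 mm beyond the cup centre along the dispenser's x axis; the post moves with the slide and may be pushed from either side
- bottle_a: dropper bottle, 26 mm across, 62 mm tall, red with white cap, origin at the centre of its foot; a loose bystander standing on the bench beside the dispenser, leave it alone
- bottle_b: dropper bottle, 26 mm across, 62 mm tall, yellow with white cap, origin at the centre of its foot; a loose bystander standing on the bench beside the dispenser, leave it alone
- bottle_c: dropper bottle, 26 mm across, 62 mm tall, green with white cap, origin at the centre of its foot; a loose bystander standing on the bench beside the dispenser, leave it alone
- beaker: empty glass beaker, 72 mm across, 90 mm tall, origin at the centre of its foot; bystander
- jar: amber jar with black lid, 60 mm across, 80 mm tall, origin at the centre of its foot; bystander
- mould: teal tray mould with six compartments, 120 x 190 x 22 mm, origin under its centre; bystander
- spatula: flat steel spatula with a wooden handle, 190 mm long, lying on the bench; bystander

How it is judged (in metres and radians):
On the way, in this order (a step that is already met when the one before it is completed fails the run):
1. the cup has been pushed in front of the red ball's lane, the red ball still behind its gate (y of red_ball in the frame of cup between -0.012 and 0.012 m and x of red_ball in the frame of dispenser below 0.015 m), for 0.2 s.
2. the fingers press the paddle of the red ball's lane down and so lift its gate (((y of red_ball in the frame of dispenser above 0 m and (height (world z) of paddle_near below 0.094 m and contact force between lever_near and the fingers above 0.5 N and distance between the grasp point and paddle_near below 0.09 m)) or (y of red_ball in the frame of dispenser below 0 m and (height (world z) of paddle_far below 0.094 m and contact force between lever_far and the fingers above 0.5 N and distance between the grasp point and paddle_far below 0.09 m)))), for 0.1 s.
At the end, for the whole second after the job is handed in: The red ball lies still on the floor of the cup, the cup slide is within 10 mm of the end stop of the red ball's lane, both levers are back up (paddles within 5 mm of rest), and the blue ball is still behind its gate (horizontal distance between red_ball and cup below 0.03 m and z of red_ball in the frame of cup between 0.004 and 0.025 m and linear speed of red_ball below 0.05 m/s and ((y of red_ball in the frame of dispenser above 0 m and value of joint cup_slide above 0.03 m) or (y of red_ball in the frame of dispenser below 0 m and value of joint cup_slide below -0.03 m)) and height (world z) of each of paddle_near, paddle_far above 0.106 m and x of blue_ball in the frame of dispenser between -0.045 and 0.022 m and height (world z) of blue_ball between 0.065 and 0.1 m); the robot touches nothing.
It fails at once if the blue ball is let out of its lane (x of blue_ball in the frame of dispenser above 0.022 m).
It fails at once if the robot touches a ball (contact force between any of red_ball, blue_ball and the arm above 0.3 N or contact force between any of red_ball, blue_ball and the fingers above 0.3 N).
It fails at once if a ball is lifted (height (world z) of any of red_ball, blue_ball above 0.105 m).
It fails at once if a bystander is moved by more than 20 mm or lifted (distance of any of bottle_a, bottle_b, bottle_c, beaker, jar, mould, spatula from where it was at the start of the episode above 0.02 m).
It fails at once if a bottle, the beaker or the jar is tipped (angle between any of bottle_a, bottle_b, bottle_c, beaker, jar's own z axis and vertical above 0.5 rad).
It also fails if it takes over 42 s, if anything falls off the work surface, if the arm or the gripper's body presses on something with over 40 N, if the wrist force passes 120 N, or if a joint passes its speed limit or range.

## Working session

There is one attempt and no reset: what is moved stays moved. The work goes in short steps, Python scripts to look and compute and a tool call to move; the robot and the scene stay as the last step left them, time stands still between calls to the robot, and variables do not carry over. Pictures are saved under pics/ and viewed, about 8 in all and at most 12, crops included, and the job is handed in when it is done.

Besides the shell and the picture viewer there is one more tool, called after ">>>" as name(argument=value, ...) on one line, values as JSON. play_rows: Moves the arm, as the interface text tells. Its arguments: {"type":"object","properties":{"commands":{"type":"array","items":{"type":"object","properties":{"xyz":{"type":"array","items":{"type":"number"}},"delta_rot":{"type":"array","items":{"type":"number"}}}}},"claw":{"type":"number"},"grip_force":{"type":"number"}},"required":["commands"]}

```bash
mkdir -p pics; cat > h.py <<'E'
import numpy as np,cv2,pickle
from plant import manip
def snap(n,f):
    c=manip.camera(n); cv2.imwrite(f'pics/{f}.png',c['image'][:,:,::-1]); pickle.dump(c,open(f'pics/{f}.pkl','wb')); return c
def load(f): return pickle.load(open(f'pics/{f}.pkl','rb'))
def foc(c): return 200/np.tan(np.radians(c['fovy'])/2)
def pix2z(c,u,v,z):
    f=foc(c); d=np.array([(u-c['cx'])/f,-(v-c['cy'])/f,-1]); V=np.array(c['view']); R=V[:3,:3]; o=-R.T@V[:3,3]; w=R.T@d
    return o+w*(z-o[2])/w[2]
def proj(c,P):
    V=np.array(c['view']); p=V[:3,:3]@np.array(P)+V[:3,3]; f=foc(c)
    return c['cx']+f*p[0]/-p[2], c['cy']-f*p[1]/-p[2]
E
python3 - <<'E'
from h import *
print(manip.read_state())
for n in('top','scene'):
    c=snap(n,n+'0'); print({k:v for k,v in c.items() if k!='image'})
    cv2.imwrite(f'pics/{n}0b.png',cv2.resize(c['image'][:,:,::-1],(800,500),interpolation=cv2.INTER_CUBIC))
E
```

```text
{'time_s': 0.0, 'joints': array([ 9.53667666e-01,  1.81539292e-01,  1.60797336e+00, -1.62884553e-05,
        1.35383114e+00, -2.06277381e-01]), 'qd': array([-4.64078087e-04,  1.09990603e-03, -5.10574187e-05,  1.75540034e-03,
        4.26092464e-04, -4.43212237e-04]), 'joint_torque': array([-1.35792900e-03, -4.33854461e+01, -3.41855621e+01,  7.04205246e-02,
        3.81560368e-02, -1.48052241e-04]), 'tool_pos': array([229.27720751, 526.66705359, 204.32793332]), 'eef_rot': array([-3.43090224e-04,  2.03982067e-01,  9.78974233e-01, -8.05590312e-04]), 'ft_force': array([ 0.78767011, -0.71352732,  0.99543442]), 'wrist_torque': array([-0.02686863, -0.02019789,  0.00971452]), 'opening': 87.92900208442114}
{'fovy': 42.509437406530544, 'cx': 321.67781783037805, 'cy': 201.11016683364363, 'view': array([[-5.52554441e-03, -9.99973135e-01,  4.81632206e-03,
        -2.64392993e+01],
       [ 9.98062754e-01, -5.21638657e-03,  6.19961950e-02,
        -5.65624333e+02],
       [-6.19694057e-02,  5.14955439e-03,  9.98064765e-01,
        -1.52786427e+03],
       [ 0.00000000e+00,  0.00000000e+00,  0.00000000e+00,
         1.00000000e+00]])}
{'fovy': 48.42534624683339, 'cx': 324.59034531071876, 'cy': 203.90028694379924, 'view': array([[-8.88664473e-01,  4.58553552e-01, -2.02328045e-03,
         5.03080962e+02],
       [-3.65285143e-01, -7.05231746e-01,  6.07630602e-01,
         1.35752131e+02],
       [ 2.77204290e-01,  5.40718803e-01,  7.94217198e-01,
        -1.36372659e+03],
       [ 0.00000000e+00,  0.00000000e+00,  0.00000000e+00,
         1.00000000e+00]])}
```

View pics/top0b.png

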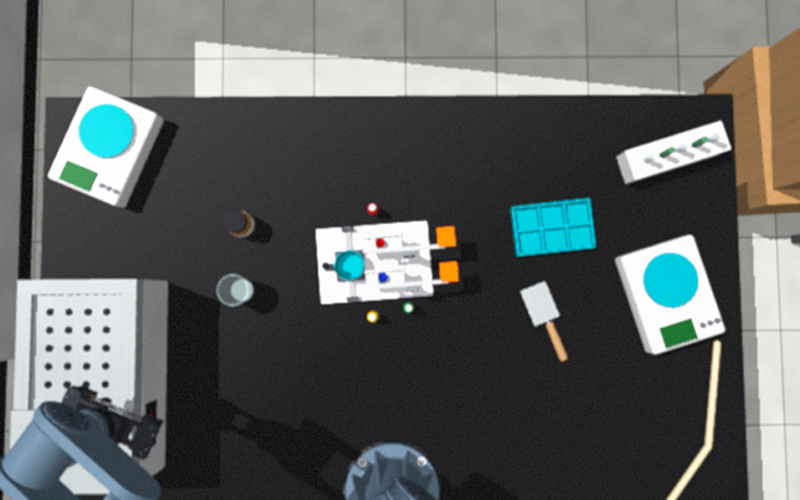

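View pics/scene0b.png

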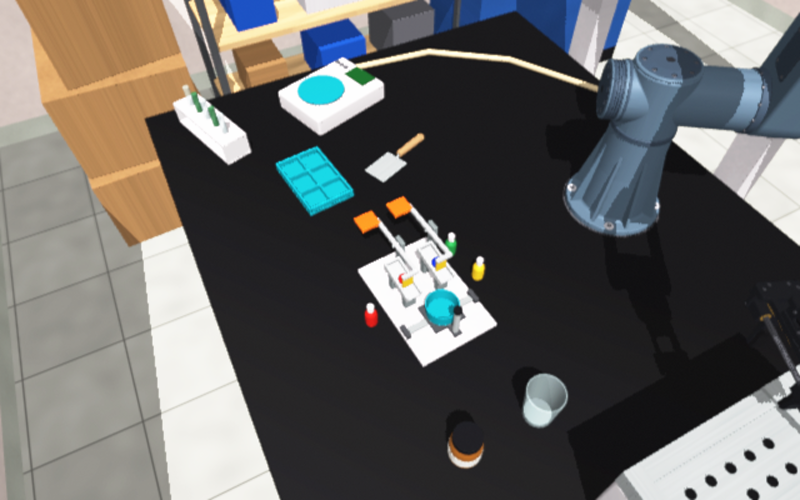

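The red ball is in the far lane and the blue ball in the near lane. In the top view the slide is at mid-travel near (350,266) and the paddles are at (446,237) far and (448,271) near. I'll enlarge the dispenser next.

```bash
python3 - <<'E'
from h import *
c=load('top0'); im=c['image'][150:260,240:390][:,:,::-1]
cv2.imwrite('pics/crop1.png',cv2.resize(im,None,fx=5,fy=5,interpolation=cv2.INTER_CUBIC))
hsv=cv2.cvtColor(c['image'],cv2.COLOR_RGB2HSV)
def blobs(lo,hi,win,z,name):
    m=cv2.inRange(hsv,lo,hi); k=np.zeros_like(m); k[win[1]:win[3],win[0]:win[2]]=1
    n,l,s,ce=cv2.connectedComponentsWithStats(m*k)
    for i in range(1,n):
        if s[i,4]>8: print(name,ce[i].round(1),s[i,4],pix2z(c,*ce[i],z).round(1))
W=(240,150,390,260)
blobs((8,150,120),(18,255,255),W,111,'orange')
blobs((0,180,100),(5,255,255),W,78,'red')
blobs((112,150,80),(130,255,255),W,78,'blue')
blobs((85,120,60),(100,255,255),W,40,'teal')
E
```

```text
orange [356.7 188.4] 213 [ 595.2 -128.3  111. ]
orange [359.1 216.7] 206 [ 515.1 -134.1  111. ]
red [298.2 169.4] 17 [654.1  38.3  78. ]
red [303.8 193.8] 21 [583.1  22.4  78. ]
blue [306.  221.5] 31 [503.2  16.4  78. ]
teal [279.1 212. ] 457 [532.6  96.7  40. ]
```

View pics/crop1.png

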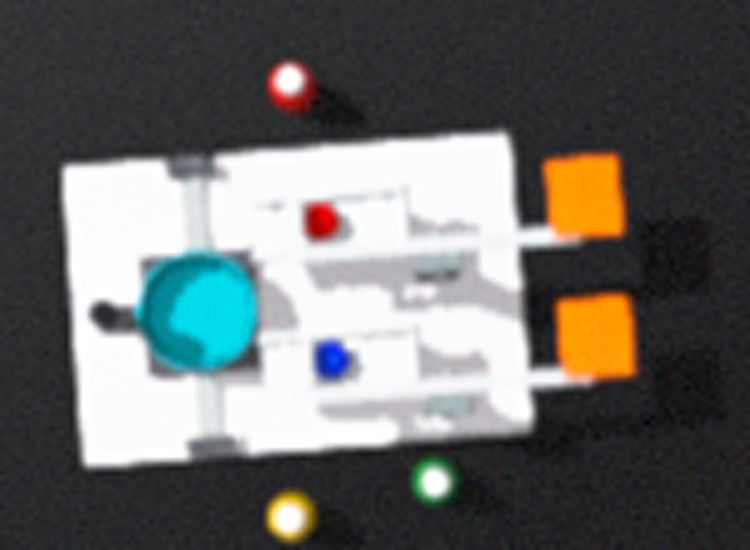

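```bash
cat >> h.py <<'E'
from scipy.spatial.transform import Rotation as Rn
TH=0.076; O=np.array([543.9,13.4,0]); ex=np.array([-np.sin(TH),np.cos(TH),0]); ey=np.array([-np.cos(TH),-np.sin(TH),0])
def D(x,y,z): return O+x*ex+y*ey+np.array([0,0,z])
def toD(p): d=np.array(p)-O; return np.array([d@ex,d@ey,d[2]])
Rgoal=Rn.from_matrix(np.column_stack([ey,ex,[0,0,-1]]))  # tool y along disp x, tool down
def plan(*ts):
    s=manip.read_state(); q=s['eef_rot']; R=Rn.from_quat([q[1],q[2],q[3],q[0]]); p=s['tool_pos']
    print('t',round(s['time_s'],2),'pos',p.round(1),'D',toD(p).round(1),'F',s['ft_force'].round(1),'open',round(s['opening'],1))
    print('rotvec',(R.inv()*Rgoal).as_rotvec().round(4))
    for t in ts: print('shift m',(R.inv().apply(np.array(t)-p)/1000).round(4))
E
python3 - <<'E'
from h import *
c=load('top0')
print('post cap D',toD(pix2z(c,240+105/5,150+315/5,100)), 'cup rim D',toD(pix2z(c,240+198/5,150+311/5,52)))
for u,v in((290,80),(290,515),(435,482)): print('bottle D',toD(pix2z(c,240+u/5,150+v/5,62)).round())
plan(D(133,50,190))
E
```

```text
post cap D [130.90230257   6.54659705 100.        ] cup rim D [81.63571587  6.33172316 52.        ]
bottle D [  17. -124.   62.]
bottle D [ 37. 129.  62.]
bottle D [-49. 117.  62.]
t 0.1 pos [229.3 526.7 204.4] D [535.7 274.7 204.4] F [ 0.6 -0.1  0.5] open 88.3
rotvec [-0.0014 -0.0007 -0.4868]
shift m [-0.387  -0.2508  0.0147]
```

>>> play_rows(claw=-1, commands=[{"xyz":[-0.039,-0.025,0.001],"delta_rot":[0,0,-0.049]},{"xyz":[-0.077,-0.05,0.003],"delta_rot":[0,0,-0.097]},{"xyz":[-0.116,-0.075,0.004],"delta_rot":[0,0,-0.146]},{"xyz":[-0.155,-0.1,0.006],"delta_rot":[0,0,-0.195]},{"xyz":[-0.194,-0.125,0.007],"delta_rot":[0,0,-0.243]},{"xyz":[-0.232,-0.15,0.009],"delta_rot":[0,0,-0.292]},{"xyz":[-0.271,-0.175,0.01],"delta_rot":[0,0,-0.341]},{"xyz":[-0.31,-0.2,0.012],"delta_rot":[0,0,-0.389]},{"xyz":[-0.348,-0.226,0.013],"delta_rot":[0,0,-0.438]},{"xyz":[-0.387,-0.251,0.015],"delta_rot":[0,0,-0.487]}])

```text
time_s: 1.35
tool_pos: [484.3, 140.7, 189.4]
eef_rot: [-0.001, -0.039, 0.999, -0.001]
ft_force: [-0.5, 0.4, -0.2]
opening: 0.4
```

```bash
python3 - <<'E'
from h import *
plan(D(133,50,190),D(133,50,75))
E
```

```text
t 1.35 pos [484.3 140.7 189.4] D [131.4  49.8 189.4] F [-0.5  0.4 -0.2] open 0.4
rotvec [-0.0011 -0.0013  0.0017]
shift m [ 0.0002  0.0016 -0.0006]
shift m [0.     0.0017 0.1144]
```

>>> play_rows(commands=[{"xyz":[0,0.002,0.02],"delta_rot":[0,0,0]},{"xyz":[0,0.003,0.04],"delta_rot":[0,0,0]},{"xyz":[0,0.003,0.06],"delta_rot":[0,0,0]},{"xyz":[0,0.003,0.08],"delta_rot":[0,0,0]},{"xyz":[0,0.003,0.1],"delta_rot":[0,0,0]},{"xyz":[0,0.003,0.114],"delta_rot":[0,0,0]},{"xyz":[0,0.003,0.114],"delta_rot":[0,0,0]},{"xyz":[-0.005,0.003,0.114],"delta_rot":[0,0,0]},{"xyz":[-0.01,0.003,0.114],"delta_rot":[0,0,0]},{"xyz":[-0.015,0.003,0.114],"delta_rot":[0,0,0]}])

```text
time_s: 2.6
tool_pos: [499.8, 144.7, 76.1]
eef_rot: [0.0, -0.039, 0.999, -0.001]
ft_force: [-0.0, -0.4, -0.0]
opening: 0.4
```

```bash
python3 - <<'E'
from h import *
plan(D(133,-22,75))
E
```

```text
t 2.6 pos [499.8 144.7  76.1] D [134.3  34.   76.1] F [-0.  -0.4 -0. ] open 0.4
rotvec [-0.0011  0.0001  0.0017]
shift m [-0.0559 -0.0014  0.0011]
```

>>> play_rows(commands=[{"xyz":[-0.006,0,0],"delta_rot":[0,0,0]},{"xyz":[-0.012,0,0],"delta_rot":[0,0,0]},{"xyz":[-0.018,0,0],"delta_rot":[0,0,0]},{"xyz":[-0.024,0,0],"delta_rot":[0,0,0]},{"xyz":[-0.03,0,0],"delta_rot":[0,0,0]},{"xyz":[-0.036,0,0],"delta_rot":[0,0,0]},{"xyz":[-0.041,0,0],"delta_rot":[0,0,0]},{"xyz":[-0.046,0,0],"delta_rot":[0,0,0]},{"xyz":[-0.05,0,0],"delta_rot":[0,0,0]},{"xyz":[-0.052,0,0],"delta_rot":[0,0,0]}])

```text
time_s: 3.85
tool_pos: [551.9, 148.8, 76.1]
eef_rot: [0.0, -0.039, 0.999, -0.001]
ft_force: [0.3, 0.1, 0.1]
opening: 0.3
```

```bash
python3 - <<'E'
from h import *
plan(D(133,-22,75))
E
```

```text
t 3.85 pos [551.9 148.8  76.1] D [134.4 -18.3  76.1] F [0.3 0.1 0.1] open 0.3
rotvec [-0.0011  0.      0.0017]
shift m [-0.0037 -0.0014  0.0011]
```

>>> play_rows(commands=[{"xyz":[-0.001,0,0],"delta_rot":[0,0,0]},{"xyz":[-0.0015,0,0],"delta_rot":[0,0,0]},{"xyz":[-0.002,0,0],"delta_rot":[0,0,0]},{"xyz":[-0.0025,0,0],"delta_rot":[0,0,0]},{"xyz":[-0.003,0,0],"delta_rot":[0,0,0]},{"xyz":[-0.0035,0,0],"delta_rot":[0,0,0]},{"xyz":[-0.004,0,0],"delta_rot":[0,0,0]},{"xyz":[-0.0045,0,0],"delta_rot":[0,0,0]},{"xyz":[-0.005,0,0],"delta_rot":[0,0,0]},{"xyz":[-0.0055,0,0],"delta_rot":[0,0,0]}])

```text
time_s: 5.1
tool_pos: [557.4, 149.2, 76.0]
eef_rot: [0.0, -0.039, 0.999, -0.001]
ft_force: [-0.1, -0.2, -0.1]
opening: 0.6
```

```bash
python3 - <<'E'
from h import *
plan(D(133,-22,75))
c=snap('top','top1'); s=snap('scene','scene1')
a=cv2.resize(c['image'][150:260,240:390],None,fx=4,fy=4,interpolation=cv2.INTER_CUBIC)
u,v=map(int,proj(s,D(60,-20,60))); print(u,v)
b=cv2.resize(s['image'][v-55:v+55,u-45:u+45],None,fx=4,fy=4,interpolation=cv2.INTER_CUBIC)
cv2.imwrite('pics/crop2.png',cv2.resize(np.hstack([a,b]),None,fx=.83,fy=.83)[:,:,::-1])
E
```

```text
t 5.1 pos [557.4 149.2  76. ] D [134.4 -23.8  76. ] F [-0.1 -0.2 -0.1] open 0.6
rotvec [-0.0011 -0.      0.0017]
shift m [ 0.0018 -0.0014  0.001 ]
340 237
```

View pics/crop2.png

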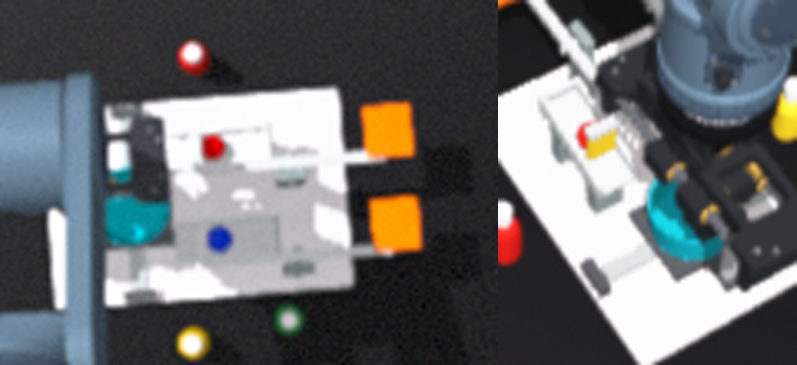

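```bash
python3 - <<'E'
from h import *
s=load('scene1'); c=load('top1')
for n,cc in(('scene',s),('top',c)):
  for nm,P in(('tcp',D(134.4,-23.8,76)),('grip body',D(134.4,-23.8,139)),('post6',D(133,6,100)),('post-40',D(133,-40,100)),('cup6',D(83,6,52)),('cup-40',D(83,-40,52)),('stopfar',D(83,-80,20))):
    print(n,nm,np.round(proj(cc,P),1))
im=s['image'][150:300,270:430][:,:,::-1]
im=cv2.resize(im,None,fx=5,fy=4*1.25,interpolation=cv2.INTER_CUBIC)[:600]
cv2.imwrite('pics/crop3.png',im)
E
```

```text
scene tcp [356.2 256.7]
scene grip body [357.7 242.6]
scene post6 [366.8 245.4]
scene post-40 [350.7 254.2]
scene cup6 [354.1 241.3]
scene cup-40 [338.7 249.5]
scene stopfar [325.1 263.3]
top tcp [260. 203.]
top grip body [257.3 201.6]
top post6 [260.2 212.9]
top post-40 [259.1 196.8]
top cup6 [279.1 212.1]
top cup-40 [277.9 196.5]
top stopfar [277.8 184.1]
```

View pics/crop3.png

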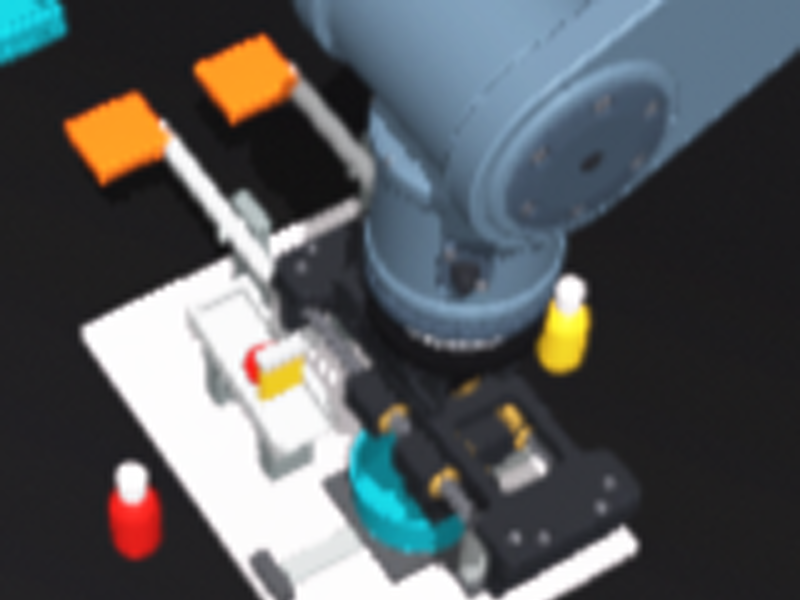

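The cup is still at mid-travel and the grey post is visible at crop (473,560), so the fingers missed it. I'll check with the wrist camera where the fingers really are.

```bash
python3 - <<'E'
from h import *
st=manip.read_state(); c=snap('wrist','w1'); T=np.array(c['tool_from_camera']); print(T.round(3),c['fovy'],c['cx'],c['cy'],st['joints'].round(3),st['eef_rot'])
q=st['eef_rot'];R=Rn.from_quat([q[1],q[2],q[3],q[0]])
def pw(P):
    p=np.linalg.inv(T)@np.append(R.inv().apply(np.array(P)-st['tool_pos']),1); f=foc(c); return np.round([c['cx']+f*p[0]/-p[2],c['cy']-f*p[1]/-p[2],p[2]],1)
for nm,P in(('tcp',st['tool_pos']),('post6',D(133,6,100)),('post-40',D(133,-40,100)),('cup6',D(83,6,52)),('redball',D(6,-40,78)),('blue',D(6,40,78)),('padfar',D(-145,-40,111))): print(nm,pw(P))
s=load('scene0')
for nm,P in(('padfar',D(-145,-40,111)),('padnear',D(-145,40,111)),('cup6',D(83,6,52)),('corner',D(135,-90,10)),('corner2',D(135,90,10))): print(nm,np.round(proj(s,P),1), np.round(np.array(proj(s,P))*1.25))
E
```

```text
[[-0.00000e+00  9.54000e-01  2.99000e-01  7.78090e+01]
 [ 1.00000e+00  1.00000e-03 -0.00000e+00 -1.91900e+00]
 [-1.00000e-03  2.99000e-01 -9.54000e-01 -1.78558e+02]
 [ 0.00000e+00  0.00000e+00  0.00000e+00  1.00000e+00]] 66.82219591485668 316.50141471016883 203.69304045575797 [ 5.700e-02  3.320e-01  1.702e+00 -1.000e-03  1.107e+00 -1.591e+00] [ 6.61736821e-05 -3.88156660e-02  9.99246233e-01 -5.52720033e-04]
tcp [ 319.4  236.2 -193.7]
post6 [ 317.4  202.8 -161.9]
post-40 [ 317.2  278.6 -175.7]
cup6 [ 244.3  181.9 -207.7]
redball [ 121.4  260.2 -196.7]
blue [  94.5  134.  -172.7]
padfar [-192.9  288.7 -165.2]
padfar [292.7 175.1] [366. 219.]
padnear [318.5 163.4] [398. 204.]
cup6 [354.1 241.3] [443. 302.]
corner [332.7 282.8] [416. 354.]
corner2 [391.2 250. ] [489. 313.]
```

View pics/w1.png

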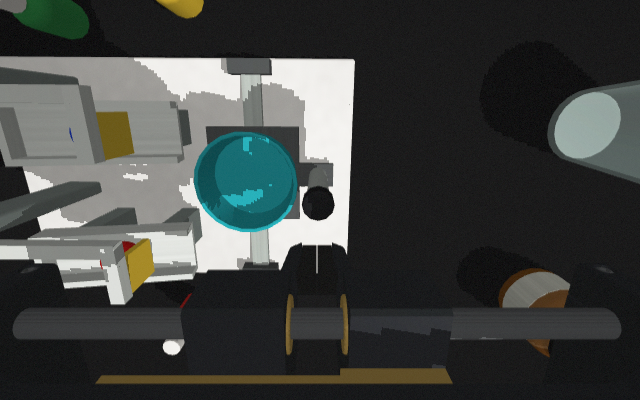

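```bash
python3 - <<'E'
from h import *
c=load('w1'); T=np.linalg.inv(np.array(c['tool_from_camera'])); f=foc(c)
for x in(0,9,-9):
  for z in(0,-10,-20,-30,-40):
    a=[]
    for y in(-17.5,17.5):
      p=T@[x,y,z,1]; a+=[c['cx']+f*p[0]/-p[2],c['cy']-f*p[1]/-p[2]]
    print(x,z,np.round(a))
im=c['image'][190:320,230:400][:,:,::-1]
im=np.clip(im.astype(float)*2.5,0,255).astype(np.uint8)
cv2.imwrite('pics/crop4.png',cv2.resize(im,None,fx=4.5,fy=4.5,interpolation=cv2.INTER_CUBIC))
plan(D(136,-75,130),D(136,60,130))
E
```

```text
0 0 [292. 236. 347. 236.]
0 -10 [291. 243. 348. 243.]
0 -20 [289. 250. 350. 250.]
0 -30 [288. 258. 352. 258.]
0 -40 [286. 268. 354. 268.]
9 0 [292. 223. 347. 223.]
9 -10 [290. 229. 349. 229.]
9 -20 [289. 236. 351. 236.]
9 -30 [287. 243. 353. 243.]
9 -40 [285. 252. 355. 252.]
-9 0 [292. 249. 346. 249.]
-9 -10 [291. 256. 348. 256.]
-9 -20 [290. 264. 350. 264.]
-9 -30 [288. 273. 352. 273.]
-9 -40 [287. 283. 354. 283.]
t 5.25 pos [557.4 149.2  76. ] D [134.4 -23.8  76. ] F [0.3 0.2 0.4] open 0.3
rotvec [-0.0011  0.      0.0017]
shift m [-0.0512  0.0015 -0.054 ]
shift m [ 0.0838  0.0017 -0.054 ]
```

View pics/crop4.png

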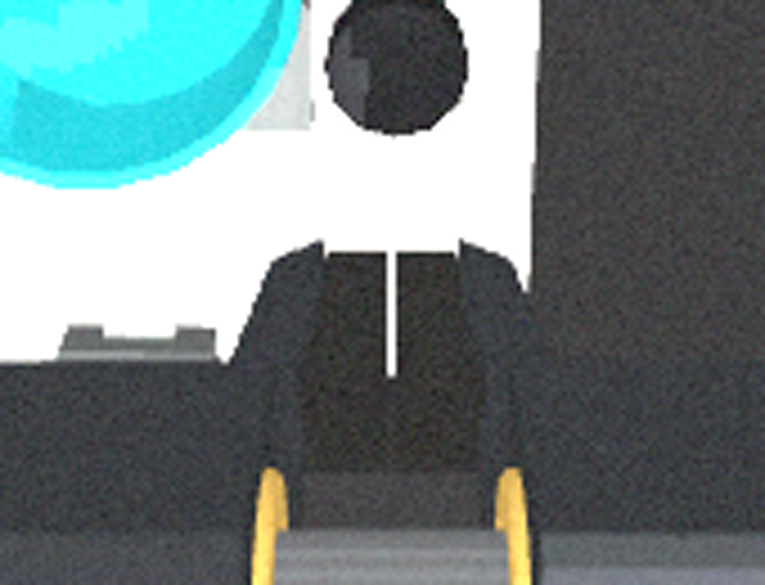

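The calibration checks out: the post cap is at wrist pixel (318,203) against (317,203) predicted. But the closed fingertips end at row 245, about 30 mm above the reported TCP, so they passed over the post. I'll go back over it and push about 30 mm lower, with x shifted away from the cup.

>>> play_rows(commands=[{"xyz":[0,0.002,-0.027],"delta_rot":[0,0,0]},{"xyz":[0,0.004,-0.054],"delta_rot":[0,0,0]},{"xyz":[0.027,0.004,-0.054],"delta_rot":[0,0,0]},{"xyz":[0.054,0.004,-0.054],"delta_rot":[0,0,0]},{"xyz":[0.08,0.004,-0.054],"delta_rot":[0,0,0]},{"xyz":[0.08,0.004,-0.04],"delta_rot":[0,0,0]},{"xyz":[0.08,0.004,-0.02],"delta_rot":[0,0,0]},{"xyz":[0.08,0.004,0.0],"delta_rot":[0,0,0]},{"xyz":[0.08,0.004,0.015],"delta_rot":[0,0,0]},{"xyz":[0.08,0.004,0.029],"delta_rot":[0,0,0]}])

```text
time_s: 6.5
tool_pos: [477.7, 146.9, 45.9]
eef_rot: [-0.0, -0.039, 0.999, -0.001]
ft_force: [-0.7, -0.0, 0.7]
opening: 0.2
```

```bash
python3 - <<'E'
from h import *
plan(D(138,0,47),D(138,-22,47))
E
```

```text
t 6.5 pos [477.7 146.9  45.9] D [138.2  55.9  45.9] F [-0.7 -0.   0.7] open 0.2
rotvec [-0.0011 -0.0002  0.0015]
shift m [-0.0559 -0.0003 -0.0011]
shift m [-0.0779 -0.0003 -0.0011]
```

>>> play_rows(commands=[{"xyz":[-0.01,0,0],"delta_rot":[0,0,0]},{"xyz":[-0.02,0,0],"delta_rot":[0,0,0]},{"xyz":[-0.028,0,0],"delta_rot":[0,0,0]},{"xyz":[-0.034,0,0],"delta_rot":[0,0,0]},{"xyz":[-0.04,0,0],"delta_rot":[0,0,0]},{"xyz":[-0.046,0,0],"delta_rot":[0,0,0]},{"xyz":[-0.052,0,0],"delta_rot":[0,0,0]},{"xyz":[-0.058,0,0],"delta_rot":[0,0,0]},{"xyz":[-0.064,0,0],"delta_rot":[0,0,0]},{"xyz":[-0.07,0,0],"delta_rot":[0,0,0]}])

```text
time_s: 7.75
tool_pos: [547.9, 152.3, 45.9]
eef_rot: [-0.0, -0.039, 0.999, -0.001]
ft_force: [-2.1, -1.6, 0.8]
opening: 0.3
```

```bash
python3 - <<'E'
from h import *
plan(D(138,-22,47))
c=snap('wrist','w2')
E
```

```text
t 7.75 pos [547.9 152.3  45.9] D [138.2 -14.5  45.9] F [-2.1 -1.6  0.8] open 0.3
rotvec [-0.0012 -0.0003  0.0015]
shift m [-0.0075 -0.0002 -0.0011]
```

View pics/w2.png

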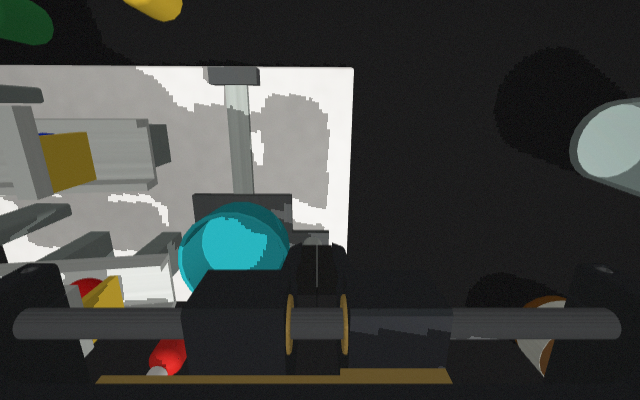

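The cup is moving now: it sits at wrist pixel (235,255), level with the fingers, and the push force is about 2 N. I'll continue slowly to the stop.

>>> play_rows(commands=[{"xyz":[-0.001,0,0],"delta_rot":[0,0,0]},{"xyz":[-0.002,0,0],"delta_rot":[0,0,0]},{"xyz":[-0.003,0,0],"delta_rot":[0,0,0]},{"xyz":[-0.004,0,0],"delta_rot":[0,0,0]},{"xyz":[-0.005,0,0],"delta_rot":[0,0,0]},{"xyz":[-0.006,0,0],"delta_rot":[0,0,0]},{"xyz":[-0.0065,0,0],"delta_rot":[0,0,0]},{"xyz":[-0.007,0,0],"delta_rot":[0,0,0]},{"xyz":[-0.0075,0,0],"delta_rot":[0,0,0]},{"xyz":[-0.008,0,0],"delta_rot":[0,0,0]}])

```text
time_s: 9.05
tool_pos: [556.0, 152.9, 45.9]
eef_rot: [-0.0, -0.039, 0.999, -0.001]
ft_force: [-4.9, -2.1, 2.4]
opening: 0.1
```

```bash
python3 - <<'E'
from h import *
plan(D(138,-22,47))
E
```

```text
t 9.05 pos [556.  152.9  45.9] D [138.2 -22.6  45.9] F [-4.9 -2.1  2.4] open 0.1
rotvec [-0.0012 -0.0008  0.0015]
shift m [ 0.0006 -0.0002 -0.0011]
```

>>> play_rows(commands=[{"xyz":[-0.0003,0,0],"delta_rot":[0,0,0]},{"xyz":[-0.0006,0,0],"delta_rot":[0,0,0]},{"xyz":[-0.001,0,0],"delta_rot":[0,0,0]},{"xyz":[-0.0013,0,0],"delta_rot":[0,0,0]},{"xyz":[-0.0016,0,0],"delta_rot":[0,0,0]},{"xyz":[-0.002,0,0],"delta_rot":[0,0,0]},{"xyz":[-0.0023,0,0],"delta_rot":[0,0,0]},{"xyz":[-0.0026,0,0],"delta_rot":[0,0,0]},{"xyz":[-0.003,0,0],"delta_rot":[0,0,0]},{"xyz":[-0.003,0,0],"delta_rot":[0,0,0]}])

```text
time_s: 10.3
tool_pos: [556.0, 153.0, 45.8]
eef_rot: [-0.003, -0.039, 0.999, -0.001]
ft_force: [-14.3, -2.3, 10.7]
opening: 0.5
```

```bash
python3 - <<'E'
from h import *
plan(D(138,5,150))
E
```

```text
t 10.3 pos [556.  153.   45.8] D [138.2 -22.7  45.8] F [-14.3  -2.3  10.7] open 0.5
rotvec [-0.0015 -0.007   0.0019]
shift m [ 0.0284 -0.0004 -0.104 ]
```

The slide is at its stop: 14 N with no further motion. I'll back off, rise and view from above.

>>> play_rows(commands=[{"xyz":[0.01,0,0],"delta_rot":[0,0,0]},{"xyz":[0.025,0,-0.005],"delta_rot":[0,0,0]},{"xyz":[0.028,0,-0.025],"delta_rot":[0,0,0]},{"xyz":[0.028,0,-0.05],"delta_rot":[0,0,0]},{"xyz":[0.028,0,-0.075],"delta_rot":[0,0,0]},{"xyz":[0.028,0,-0.1],"delta_rot":[0,0,0]},{"xyz":[0.028,-0.02,-0.115],"delta_rot":[0,0,0]},{"xyz":[0.02,-0.06,-0.13],"delta_rot":[0,0,0.1]},{"xyz":[0.01,-0.11,-0.14],"delta_rot":[0,0,0.25]},{"xyz":[0.01,-0.16,-0.14],"delta_rot":[0,0,0.4]}])

```text
time_s: 11.55
tool_pos: [560.7, -9.9, 188.0]
eef_rot: [-0.002, 0.163, 0.987, -0.002]
ft_force: [0.8, 0.1, -0.3]
opening: 0.4
```

```bash
sed -i 's/^def plan/Rpress=Rgoal*Rn.from_rotvec([0,0,0.436])\ndef plan/; s/    for t in ts/    print("rotvec press",(R.inv()*Rpress).as_rotvec().round(4))\n    for t in ts/' h.py; python3 - <<'E'
from h import *
plan(D(-148,-40,160))
E
```

```text
t 11.55 pos [560.7  -9.9 188. ] D [-24.5 -14.9 188. ] F [ 0.8  0.1 -0.3] open 0.4
rotvec [-0.0036 -0.0032 -0.403 ]
rotvec press [-0.0042 -0.0023  0.033 ]
shift m [-0.0716 -0.1036  0.0282]
```

>>> play_rows(commands=[{"xyz":[-0.009,-0.013,0],"delta_rot":[-0.004,-0.002,0.008]},{"xyz":[-0.018,-0.026,0],"delta_rot":[-0.004,-0.002,0.016]},{"xyz":[-0.027,-0.039,0.0],"delta_rot":[-0.004,-0.002,0.024]},{"xyz":[-0.036,-0.052,0],"delta_rot":[-0.004,-0.002,0.033]},{"xyz":[-0.045,-0.065,0],"delta_rot":[-0.004,-0.002,0.033]},{"xyz":[-0.054,-0.078,0.005],"delta_rot":[-0.004,-0.002,0.033]},{"xyz":[-0.063,-0.091,0.012],"delta_rot":[-0.004,-0.002,0.033]},{"xyz":[-0.072,-0.104,0.02],"delta_rot":[-0.004,-0.002,0.033]},{"xyz":[-0.072,-0.104,0.028],"delta_rot":[-0.004,-0.002,0.033]},{"xyz":[-0.072,-0.104,0.028],"delta_rot":[-0.004,-0.002,0.033]}])

```text
time_s: 12.8
tool_pos: [594.5, -131.2, 158.9]
eef_rot: [-0.001, 0.179, 0.984, 0.0]
ft_force: [0.3, -0.0, 0.8]
opening: 0.5
```

```bash
python3 - <<'E'
from h import *
plan(D(-148,-40,115))
c=snap('top','top2'); w=snap('wrist','w3')
a=cv2.resize(c['image'][150:260,240:400],None,fx=2.5,fy=2.5,interpolation=cv2.INTER_CUBIC)
b=cv2.resize(w['image'],(400,250),interpolation=cv2.INTER_AREA)
b=np.vstack([b,np.zeros((25,400,3),np.uint8)])
cv2.imwrite('pics/crop5.png',np.hstack([a,b])[:,:,::-1])
E
```

```text
t 12.8 pos [ 594.5 -131.2  158.9] D [-148.   -39.5  158.9] F [ 0.3 -0.   0.8] open 0.5
rotvec [ 0.0008 -0.0028 -0.4363]
rotvec press [ 0.0002 -0.0029 -0.0003]
shift m [-0.0006  0.0002  0.0439]
```

View pics/crop5.png

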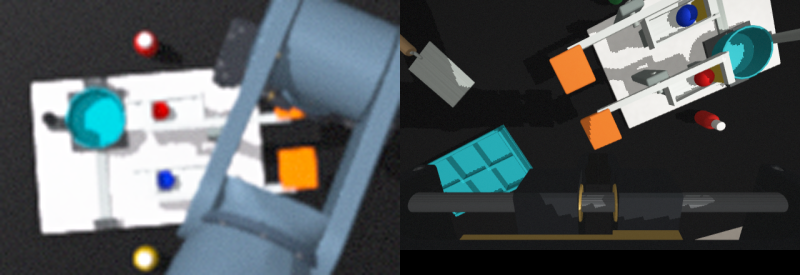

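The cup now stands in line with the red lane: cup at (95,118) and red ball at (160,111) in the top crop. The blue ball is still waiting. I'll descend onto the far paddle and watch the force.

>>> play_rows(commands=[{"xyz":[0,0,0.011],"delta_rot":[0,0,0]},{"xyz":[0,0,0.022],"delta_rot":[0,0,0]},{"xyz":[0,0,0.033],"delta_rot":[0,0,0]},{"xyz":[0,0,0.044],"delta_rot":[0,0,0]},{"xyz":[0,0,0.05],"delta_rot":[0,0,0]},{"xyz":[0,0,0.055],"delta_rot":[0,0,0]},{"xyz":[0,0,0.06],"delta_rot":[0,0,0]},{"xyz":[0,0,0.065],"delta_rot":[0,0,0]},{"xyz":[0,0,0.07],"delta_rot":[0,0,0]},{"xyz":[0,0,0.07],"delta_rot":[0,0,0]}])

```text
time_s: 14.15
tool_pos: [594.8, -131.0, 89.6]
eef_rot: [-0.001, 0.179, 0.984, 0.0]
ft_force: [0.1, -0.2, -0.1]
opening: 0.4
```

```bash
python3 - <<'E'
from h import *
plan(D(-148,-40,60))
c=snap('wrist','w4'); im=c['image'][100:340,180:460][:,:,::-1]
im=np.clip(im.astype(float)*1.6,0,255).astype(np.uint8)
cv2.imwrite('pics/crop6.png',cv2.resize(im,None,fx=2.3,fy=2.3,interpolation=cv2.INTER_CUBIC))
E
```

```text
t 14.15 pos [ 594.8 -131.    89.6] D [-147.8  -39.8   89.6] F [ 0.1 -0.2 -0.1] open 0.4
rotvec [ 4.000e-04 -1.600e-03 -4.356e-01]
rotvec press [ 0.     -0.0016  0.0004]
shift m [-0.0003 -0.0001  0.0296]
```

View pics/crop6.png

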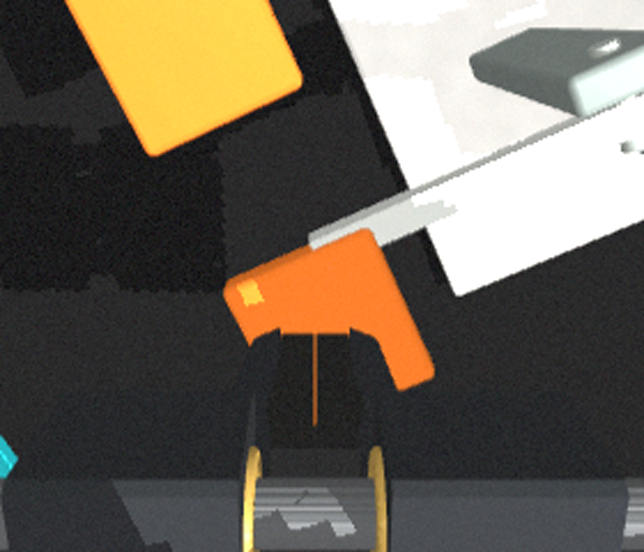

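There is no contact yet at TCP z 89.6. The tip is over the paddle's middle at (315,330), so I'll press on down.

>>> play_rows(commands=[{"xyz":[0.0,0.002,0.005],"delta_rot":[0,0,0]},{"xyz":[0,0.002,0.01],"delta_rot":[0,0,0]},{"xyz":[0,0.002,0.013],"delta_rot":[0,0,0]},{"xyz":[0,0.002,0.016],"delta_rot":[0,0,0]},{"xyz":[0,0.002,0.018],"delta_rot":[0,0,0]},{"xyz":[0,0.002,0.02],"delta_rot":[0,0,0]},{"xyz":[0,0.002,0.022],"delta_rot":[0,0,0]},{"xyz":[0,0.002,0.024],"delta_rot":[0,0,0]},{"xyz":[0,0.002,0.026],"delta_rot":[0,0,0]},{"xyz":[0,0.002,0.028],"delta_rot":[0,0,0]}])

```text
time_s: 15.45
tool_pos: [595.9, -129.0, 61.9]
eef_rot: [-0.0, 0.179, 0.984, 0.0]
ft_force: [-1.0, 1.3, 4.2]
opening: 0.3
```

```bash
python3 - <<'E'
from h import *
plan()
E
```

```text
t 15.45 pos [ 595.9 -129.    61.9] D [-145.9  -41.    61.9] F [-1.   1.3  4.2] open 0.3
rotvec [ 0.0005 -0.0007 -0.4355]
rotvec press [ 0.0003 -0.0008  0.0005]
```

Contact with 4 N. I'll press about 8 mm more, towards the stop, and hold.

>>> play_rows(commands=[{"xyz":[0,0,0.002],"delta_rot":[0,0,0]},{"xyz":[0,0,0.004],"delta_rot":[0,0,0]},{"xyz":[0,0,0.006],"delta_rot":[0,0,0]},{"xyz":[0,0,0.0075],"delta_rot":[0,0,0]},{"xyz":[0,0,0.0085],"delta_rot":[0,0,0]},{"xyz":[0,0,0.0085],"delta_rot":[0,0,0]},{"xyz":[0,0,0.0085],"delta_rot":[0,0,0]},{"xyz":[0,0,0.0085],"delta_rot":[0,0,0]},{"xyz":[0,0,0.0085],"delta_rot":[0,0,0]},{"xyz":[0,0,0.0085],"delta_rot":[0,0,0]}])

```text
time_s: 16.7
tool_pos: [596.0, -129.1, 53.5]
eef_rot: [-0.0, 0.179, 0.984, 0.0]
ft_force: [1.3, 2.3, 4.5]
opening: 0.5
```

```bash
python3 - <<'E'
from h import *
plan()
c=snap('top','top3'); s=snap('scene','scene3')
hs=lambda c:cv2.cvtColor(c['image'],cv2.COLOR_RGB2HSV)
m=cv2.inRange(hs(c),(0,180,100),(5,255,255)); n,l,st,ce=cv2.connectedComponentsWithStats(m)
for i in range(1,n):
    if st[i,4]>5: print(ce[i].round(1),st[i,4],toD(pix2z(c,*ce[i],78)).round(),toD(pix2z(c,*ce[i],36)).round())
a=cv2.resize(c['image'][150:260,240:350],(400,400),interpolation=cv2.INTER_CUBIC)
b=cv2.resize(s['image'][160:290,270:400],(400,400),interpolation=cv2.INTER_CUBIC)
cv2.imwrite('pics/crop7.png',np.hstack([a,b])[:,:,::-1])
E
```

```text
t 16.7 pos [ 596.  -129.1   53.5] D [-146.   -41.2   53.5] F [1.3 2.3 4.5] open 0.5
rotvec [ 4.000e-04 -4.000e-04 -4.356e-01]
rotvec press [ 0.0003 -0.0004  0.0004]
[297.9 169.6] 19 [  17. -111.   78.] [  19. -117.   36.]
[271.3 197.7] 22 [100. -36.  78.] [104. -39.  36.]
[119.3 337.4] 14 [560. 325.  78.] [577. 332.  36.]
[118.9 345.1] 7 [562. 346.  78.] [579. 354.  36.]
```

The red ball has left its lane and is inside the cup, at D(104,-39). I'll let the paddle up now.

>>> play_rows(commands=[{"xyz":[0,0,-0.004],"delta_rot":[0,0,0]},{"xyz":[0,0,-0.008],"delta_rot":[0,0,0]},{"xyz":[0,0,-0.013],"delta_rot":[0,0,0]},{"xyz":[0,0,-0.018],"delta_rot":[0,0,0]},{"xyz":[0,0,-0.023],"delta_rot":[0,0,0]},{"xyz":[0,0,-0.028],"delta_rot":[0,0,0]},{"xyz":[0,0,-0.04],"delta_rot":[0,0,0]},{"xyz":[0,0,-0.06],"delta_rot":[0,0,0]},{"xyz":[0,0,-0.085],"delta_rot":[0,0,0]},{"xyz":[0,0,-0.11],"delta_rot":[0,0,0]}])

```text
time_s: 18.05
tool_pos: [596.3, -129.0, 165.6]
eef_rot: [0.0, 0.179, 0.984, 0.0]
ft_force: [-0.8, -0.5, 0.4]
opening: 0.3
```

>>> play_rows(commands=[{"xyz":[0,0,-0.01],"delta_rot":[0,0,0]},{"xyz":[0,0,-0.02],"delta_rot":[0,0,0]},{"xyz":[0,0,-0.03],"delta_rot":[0,0,0]},{"xyz":[0,0,-0.04],"delta_rot":[0,0,0]},{"xyz":[0,0,-0.05],"delta_rot":[0,0,0]},{"xyz":[0,0,-0.06],"delta_rot":[0,0,0]},{"xyz":[0,0,-0.06],"delta_rot":[0,0,0]},{"xyz":[0,0,-0.06],"delta_rot":[0,0,0]},{"xyz":[0,0,-0.06],"delta_rot":[0,0,0]},{"xyz":[0,0,-0.06],"delta_rot":[0,0,0]}])

```text
time_s: 19.3
tool_pos: [596.0, -128.9, 225.2]
eef_rot: [-0.0, 0.179, 0.984, 0.0]
ft_force: [-0.3, 0.2, -1.0]
opening: 0.6
```

```bash
python3 - <<'E'
from h import *
plan()
for k in(4,5):
    c=snap('top',f'top{k}'); s=snap('scene',f'scene{k}')
    m=cv2.inRange(cv2.cvtColor(c['image'],cv2.COLOR_RGB2HSV),(0,180,100),(5,255,255)); m[:,:240]=0; m[:,350:]=0
    n,l,st,ce=cv2.connectedComponentsWithStats(m)
    for i in range(1,n):
        if st[i,4]>5: print(ce[i].round(1),toD(pix2z(c,*ce[i],36)).round())
a=cv2.resize(c['image'][150:260,240:350],(400,400),interpolation=cv2.INTER_CUBIC)
b=cv2.resize(s['image'][150:280,260:390],(400,400),interpolation=cv2.INTER_CUBIC)
cv2.imwrite('pics/crop7.png',np.hstack([a,b])[:,:,::-1])
E
```

```text
t 19.3 pos [ 596.  -128.9  225.2] D [-145.9  -41.2  225.2] F [-0.3  0.2 -1. ] open 0.6
rotvec [ 5.000e-04 -3.000e-04 -4.355e-01]
rotvec press [ 0.0005 -0.0004  0.0005]
[298.4 169.6] [  17. -116.   36.]
[271.6 197.6] [103. -40.  36.]
[297.7 169.5] [  19. -117.   36.]
[272.2 197.8] [101. -39.  36.]
```

View pics/crop7.png

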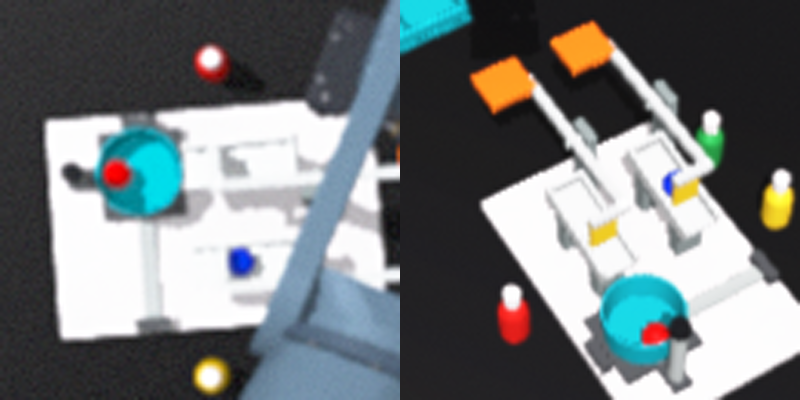

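The final pictures show the red ball at rest in the cup at (117,173), both paddles level, the blue ball behind its gate at (240,261) and the bottles upright. I'll hand in.

```bash
python3 -c "
from plant import manip
print(manip.close_job())"
```

```text
the job is handed in; nothing more can be done
None
```

I handed the job in at about 19.5 s of the 42 s allowed. The red ball is in the cup, and no verdict was reported. The red ball was in the far lane.

**What I did:** I pushed the slide by its post to the far stop, where about 14 N gave no further motion. Then I pressed the far paddle down with the closed fingertips until the ball rolled into the cup, and let it come back up.

**Last checks:**
- **Red ball:** in the cup, against its outer wall and about 18–20 mm from the cup centre (limit 30). Its position was steady from 16.7 s to 19.3 s, to within about 3 mm.
- **Cup:** in line with the far lane.
- **Levers:** both paddles look level and both gates shut.
- **Blue ball:** still behind its gate.
- **Bystanders:** the three bottles look upright and in place. I did not check the beaker, jar, mould and spatula in the last pictures.
- **Robot:** clear of everything, with no contact force.

**What disagreed:** the closed fingertips sit roughly 30 mm above the reported TCP. My first push therefore passed over the post without touching it. I spotted this in the wrist picture, repeated the push about 30 mm lower, and allowed for the offset when pressing the paddle.

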